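Wedge a whetstone fast in its holder

TASK

Get the whetstone ready for sharpening: gently slide the holder's wooden bar up against the loose stone until the stone is pushed fully home against the end stop. Then push the thumb wedge along its ramp behind the bar until it jams, with a firm thumb's push of about 12 N (under 9 N is too slack, over 15 N may chip the stone), let go and leave it jammed. Leave the mug, the soap bottle and the knife alone.

Things in the scene. Friction and masses are not known exactly. Their poses are not given: they have to be found in the camera images.
- holder: Whetstone holder, a wooden board fixed to the counter, 200 (x) x 260 (y) x 18 mm; origin at the centre of its underside, on the counter. Its +y is the clamping direction (bar towards stop), its +x the way the wedge is driven. A fixed rail 25 mm high runs along x at its -y edge; the wedge slides along it. Tops of rail, bar, wedge, stop and stone lie 40 to 44 mm above the counter.
- bar: Sliding bar, light wood, 60 (x) x 22 to 32 (y) x 24 mm, axes parallel to the holder's, running only along the holder's y (40 mm of travel, 2 N of friction, stays where left). Origin in its underside, 11 mm behind its flat front (+y) face that meets the stone, 19 mm above the counter; its rear (-y) face is the ramp, sloped 1 in 6. An upright square post stands on it.
- bar_face (a point): Middle of the bar's front face, the one that meets the stone's near end.
- bar_post (a point): Centre of the top of the bar's square post (18 x 18 mm, 38 mm tall, from 43 to 81 mm above the counter).
- wedge: Thumb wedge, light wood, 75 mm long in x, 24 mm thick (y) at its nose (+x) to 36 mm at its tail, 24 mm high, axes parallel to the holder's, running only along the holder's x (85 mm of travel, 1.5 N of friction). Origin in its underside below the tab's middle, 19 mm above the counter. At the start it is drawn back, its nose just short of the bar's -x end. Self-locking: it stays in when released.
- wedge_tab (a point): Centre of the top of the wedge's upright thumb tab (14 mm in x, 26 mm in y, 36 mm tall, from 43 to 79 mm above the counter); push its -x face towards +x.
- stone: Loose grey whetstone lying on the board, 60 (x) x 150 (y) x 26 mm, 0.35 to 0.7 kg; origin at the centre of its underside. It starts loosely, 3 to 8 mm from the stop and slightly askew; pushing it along takes 2 to 5 N besides the bar's friction. Brittle: it chips if the bar ever presses on it with more than 30 N.
- stop: End stop, a fixed wooden block on the board, 60 (x) x 20 (y) x 22 mm, origin at the centre of its underside, 18 mm above the counter; its -y face, 10 mm from the origin, takes the stone's far end. It is set at a different distance each time.
- mug: White mug, 80 mm wide, 95 mm tall, standing near the holder; leave alone. Origin at the centre of its underside.
- soap: Green soap bottle, 60 mm wide, 160 mm tall, standing near the holder; leave alone. Origin at the centre of its underside.
- knife: Kitchen knife, 275 mm long, lying beside the holder; leave alone. Origin in its underside, between handle and blade.
- wedge_nose (a point): Middle of the wedge's thin end. It can enter between rail and bar only once the bar is slid up to the stone. It moves at its light friction until it meets the bar's ramp, 20 to 70 mm into its travel depending on where the stop is set; then it jams: the force climbs past 12 N within some 2 to 4 mm. Pushed in 6 mm, it moves the bar 1 mm.
Not all that is in view belongs to the job. There is more than one size of the stone; the job needs the largest.

How it is judged (in metres and radians):
On the way:
1. the bar has pushed the stone home against the stop, the wedge still drawn back (y of stone in the frame of stop above -0.0865 m and y of stone in the frame of bar_face below 0.0765 m and x of wedge in the frame of holder below -0.06 m), for 0.2 s.
At the end, for the whole second after the job is handed in: The stone lies against the stop (within 1.5 mm) and the bar against the stone (within 1.5 mm), square within 0.03 rad; the wedge, released and at rest, is jammed behind the bar so that the bar presses on the stone with more than 8 N and the wedge on the bar with more than 6 N (y of stone in the frame of stop above -0.0865 m and y of stone in the frame of bar_face below 0.0765 m and angle between the y axis of stone and the y axis of holder, either way round below 0.03 rad and contact force between bar and stone above 8 N and contact force between wedge and bar above 6 N and linear speed of each of wedge, stone below 0.002 m/s); the robot touches nothing.
It fails at once if the bar presses on the stone with more than 30 N (it may chip) (contact force between bar and stone above 30 N).
It fails at once if the mug, the soap bottle or the knife is disturbed (distance of any of mug, soap, knife from where it was at the start of the episode above 0.02 m or angle between any of soap, mug's own z axis and vertical above 0.3 rad).
It also fails if it takes over 58 s, if anything falls off the work surface, if the arm or the gripper's body presses on something with over 40 N, if the wrist force passes 120 N, or if a joint passes its speed limit or range.

ROBOT

A 6-joint arm with a two-finger parallel gripper is mounted at the origin on the work surface. World frame = base frame: x ahead of the robot, y to its left, z up, the work surface at z = 0. Lengths are in m, angles in degrees, forces in N, time in s.
With the tool pointing down it reaches from about 0.3 to 0.775 m from the base axis. Payload 14.6 kg.
Tool frame: the origin (TCP) lies midway between the tips of the shut fingers; the grasp point (between the pads) lies env.pinch_z behind it (env.pinch_z is the distance from the TCP to the grasp point, in m); z points along the fingers, x is the direction in which the jaws open and shut, and the axes are right-handed (so a half turn about z gives the same grasp; the last joint's range is limited). The gripper opens to 94 mm and grips with 3 to 60 N. Pads are 16 mm wide; open, the fingers measure 119 mm over their backs; the gripper's body (75 mm by 177 mm) begins 78 mm behind the grasp point.
Start: joints at [63.163, 17.183, 87.147, -0, 75.671, -3.816], TCP at [0.215, 0.506, 0.205] pointing down, gripper open.
Joint ranges: [-173.82, 173.82], [-45.26, 126.66], [13.44, 144.39], [-59.66, 239.66], [0, 175.72], [-146.38, 146.38]. Speed limits (degrees/s): [127.2, 127.2, 147.25, 180, 180, 180].

INTERFACE

Orientations are given as a 3x3 rotation matrix whose columns are the frame's x, y, z axes.
In Python, from plant import env, eyes gives the robot as it stands.
- The arm moves only by the shell command python3 -m pendant 'ROWS' [FORCE]. ROWS is a JSON object of lists of equal length, an entry for each row: "translation": the shift along the tool's x, y, z in mm, a list of three; "dr": the turn, a rotation vector about the tool's x, y, z in degrees, a list of three; "gripper": the opening in per cent of the stroke, from 0 (shut) to 100 (fully open). A call has 1 to 20 rows; each row is the pose to reach, as a shift and turn from the pose commanded when the call began, along the tool's axes at that moment; what a row does not reach only later rows make up. A row lasts 1/10 s, in which the tool goes at most 50 mm and 8.59 degrees, less where a joint would pass 70% of its speed; a pose out of reach is approached as far as the arm can. A call with a gripper value outside its range is refused whole. The fingers move at their own pace and stop on an object; FORCE is the grip in N (left out, the last holds). Time passes only in rows, so rows that repeat a pose let the fingers close. It gives the time, the measured TCP pose, the force and the opening at its end, in the units of the state.
- env.get_state(): the state, without advancing time (a new reading comes with each control period).
- eyes.snapshot(name): name is "scene" or "top"; returns a dict with "pixels" (400x640x3 uint8, red, green, blue), "K" (3x3 intrinsics, pixels), "k1" (the pictures are not rectified: a ray, as slopes to the right and down, at radius r is drawn at 1 + k1 r^2 times it, then the intrinsics apply), "eye" and "attitude" of the camera in the world. Camera axes: x right, y down, z forward; pixel columns grow to the right and rows downward; lengths in m; the calibration is good to about 2 mm. A picture is of the moment at which its call begins. There is no depth.
- env.hand_in(): hands the job in, once; it reports no verdict.
The state is a dict: "time_s": time; "qpos": joint angles; "qd": joint speeds; "effort": joint torques, N m; "tcp_pos": TCP position; "tcp_rot": TCP orientation; "wrist_force": force on the tool from outside, world axes, zero at the start; "wrist_torque": the same for the moment, N m; "opening": finger opening in m.
Only numpy, scipy, OpenCV 4.12 (cv2) and the standard library are available. Lean on these libraries where they do the work, as an engineer would, in place of code of your own. Each camera call takes 0.05 s, during which the arm holds its last target.

## Working session

There is one attempt and no reset: what is moved stays moved. The work goes in short steps, Python scripts to look and compute and a shell command to move; the robot and the scene stay as the last step left them, time stands still between calls to the robot, and variables do not carry over. Pictures are saved under pics/ and viewed, and the job is handed in when it is done.

```bash
ls; mkdir -p pics; python3 - <<'E'
from plant import env,eyes
import cv2
for n in("scene","top"):
    s=eyes.snapshot(n); cv2.imwrite(f"pics/{n}0.png",s["pixels"][:,:,::-1]); print(n,s["K"],s["k1"],s["eye"],s["attitude"])
print(env.get_state(),env.pinch_z)
E
```

```text
pics
scene [[421.79086213   0.         321.56091025]
 [  0.         421.79086213 199.93197104]
 [  0.           0.           1.        ]] -0.006979080361710374 [1.01532278 0.42971728 1.09716734] [[-0.76756119  0.55352427 -0.32320381]
 [ 0.64095807  0.6665581  -0.38062192]
 [ 0.00475065 -0.49931071 -0.86640998]]
top [[377.83929873   0.         320.42541223]
 [  0.         377.83929873 201.91720689]
 [  0.           0.           1.        ]] -0.04795663704810924 [ 0.45280241 -0.02081206  1.13711539] [[ 0.02547809 -0.98205091  0.18688733]
 [-0.99954421 -0.02199726  0.02067582]
 [-0.0161937  -0.18732893 -0.98216375]]
{'time_s': 0.1, 'qpos': array([ 6.31624267e+01,  1.72121778e+01,  8.71753055e+01, -3.57594767e-04,
        7.56700209e+01, -3.81539505e+00]), 'qd': array([-0.00697914, -0.1002917 , -0.01533524,  0.03006091, -0.05565503,
        0.08725827]), 'effort': array([-6.49764424e-04, -5.32636857e+01, -3.53282332e+01,  7.09492341e-02,
        2.34367879e-02, -7.76543766e-05]), 'tcp_pos': array([0.21499643, 0.50599413, 0.20495624]), 'tcp_rot': array([[ 3.91085763e-01,  9.20354130e-01, -4.47709536e-04],
       [ 9.20353694e-01, -3.91086015e-01, -8.98266159e-04],
       [-1.00181591e-03, -6.07520189e-05, -9.99999496e-01]]), 'wrist_force': array([-0.4783902 , -0.09466065, -0.46168622]), 'wrist_torque': array([ 0.03039002, -0.02201983, -0.05415688]), 'opening': 0.09413538673791316} 0.0188
```

View pics/scene0.png

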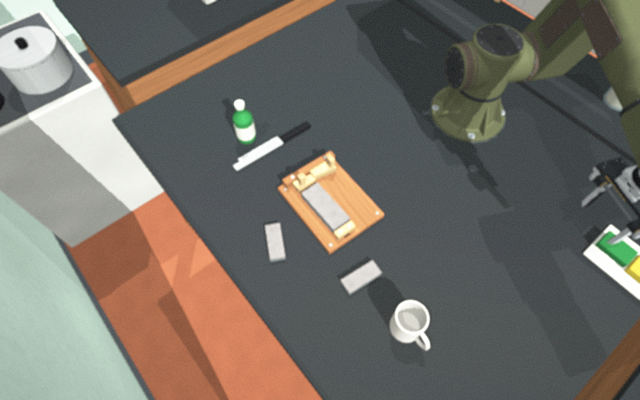

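View pics/top0.png

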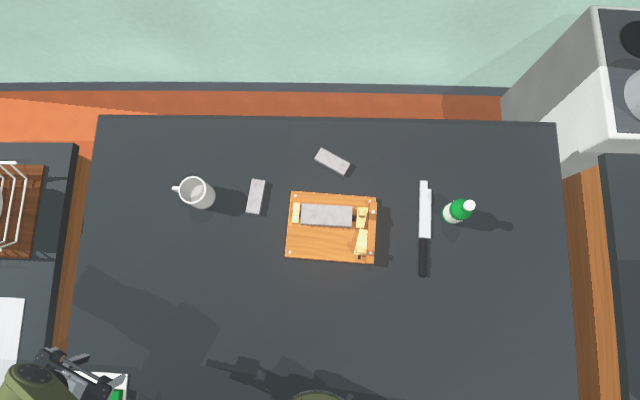

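The holder is around (332,228) in the top view, with its stop at the left (295,213). The bar is at (362,217) and the wedge at (361,243), so holder +y is about world +y and +x about world +x. Two spare stones, the mug, the knife and the soap are clear of it. I'll enlarge the crops.

```bash
python3 - <<'E'
import cv2
a=cv2.imread("pics/top0.png")[180:275,275:385]; cv2.imwrite("pics/topc.png",cv2.resize(a,None,fx=6,fy=6,interpolation=cv2.INTER_CUBIC))
a=cv2.imread("pics/scene0.png")[145:255,270:390]; cv2.imwrite("pics/scenec.png",cv2.resize(a,None,fx=5,fy=5,interpolation=cv2.INTER_CUBIC))
E
```

```text
(no output)
```

View pics/topc.png

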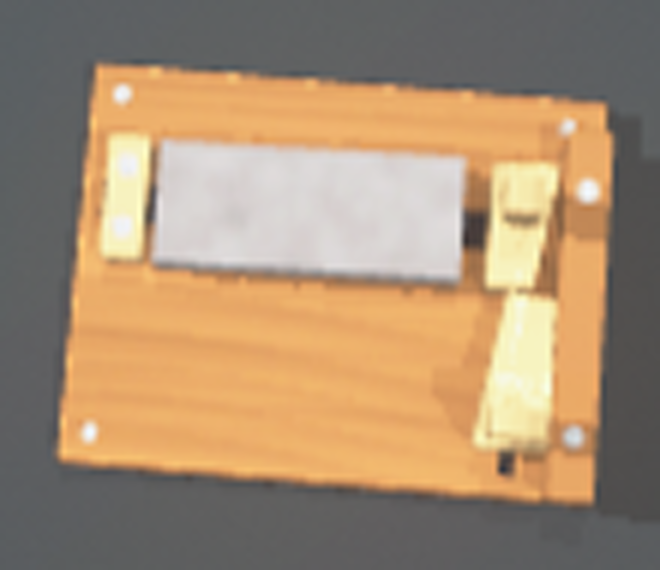

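View pics/scenec.png

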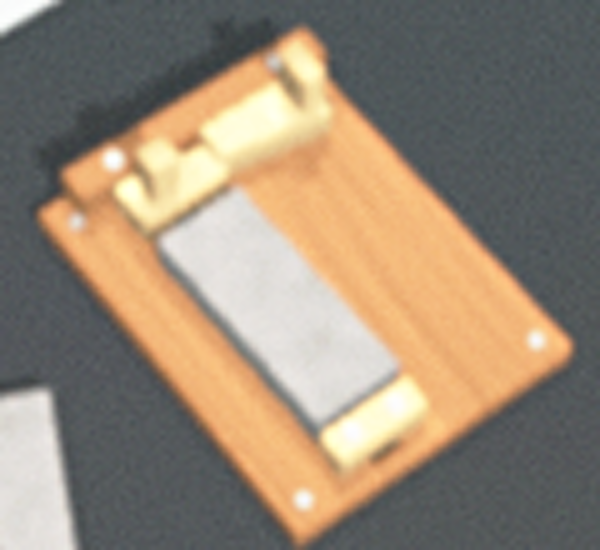

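```bash
cat > h.py <<'E'
import numpy as np, cv2
from plant import env,eyes
from scipy.optimize import least_squares
C={}
def cam(n,s=None):
    if n not in C or s is not None: C[n]=s or eyes.snapshot(n)
    return C[n]
# NB: k1 model: slopes*(1+k1 r^2)
def proj(n,P):
    s=cam(n); c=(np.atleast_2d(P)-s["eye"])@s["attitude"]; u=c[:,:2]/c[:,2:]
    u=u*(1+s["k1"]*(u**2).sum(1,keepdims=True)); return u@s["K"][:2,:2].T+s["K"][:2,2]
def back(n,uv,z):
    s=cam(n); out=[]
    d=cv2.undistortPoints(np.array(uv,float).reshape(-1,1,2),s["K"],np.array([s["k1"],0,0,0.]))[:,0]
    r=np.c_[d,np.ones(len(d))]@s["attitude"].T
    return s["eye"]+r*((z-s["eye"][2])/r[:,2])[:,None]
tc=lambda c:[275+(c[0]+.5)/6-.5,180+(c[1]+.5)/6-.5]
sc=lambda c:[270+(c[0]+.5)/5-.5,145+(c[1]+.5)/5-.5]
E
python3 - <<'E'
from h import *
np.set_printoptions(precision=4,suppress=True)
# board corners
print("board top-view TL BL",back("top",[tc((97,65)),tc((60,462))],.018),"rail BR",back("top",[tc((593,503)),tc((612,132))],.043), "TR board?",back("top",[tc((607,103))],.018))
print("scene board near: ",back("scene",[sc((573,345)),sc((300,543)),sc((40,213))],.018),"rail",back("scene",[sc((310,28)),sc((63,178))],.043))
print("stone top",back("top",[tc(c) for c in[(160,140),(466,158),(460,283),(152,266)]],.044))
print("stone scene",back("scene",[sc(c) for c in[(160,238),(237,188),(400,375),(320,425)]],.044))
print("stop top",back("top",[tc(c) for c in[(108,133),(151,135),(143,261),(100,257)]],.040))
print("bar top",back("top",[tc(c) for c in[(494,163),(485,286),(559,165),(534,290)]],.043))
print("wedge top",back("top",[tc(c) for c in[(506,290),(557,297),(474,445),(548,452)]],.043))
print("scene post top",back("scene",[sc((155,145))],.081),"tab top",back("scene",[sc((305,60))],.079))
E
```

```text
board top-view TL BL [[0.6993 0.0938 0.018 ]
 [0.4996 0.1041 0.018 ]] rail BR [[ 0.4854 -0.1538  0.043 ]
 [ 0.6657 -0.1631  0.043 ]] TR board? [[ 0.6854 -0.1639  0.018 ]]
scene board near:  [[ 0.5023  0.1069  0.018 ]
 [ 0.7042  0.0997  0.018 ]
 [ 0.6861 -0.1626  0.018 ]] rail [[ 0.4843 -0.1499  0.043 ]
 [ 0.6686 -0.1597  0.043 ]]
stone top [[ 0.6565  0.0586  0.044 ]
 [ 0.6509 -0.0916  0.044 ]
 [ 0.5893 -0.0893  0.044 ]
 [ 0.5942  0.0603  0.044 ]]
stone scene [[ 0.6505 -0.09    0.044 ]
 [ 0.5941 -0.0879  0.044 ]
 [ 0.6027  0.0663  0.044 ]
 [ 0.6576  0.0612  0.044 ]]
stop top [[0.6602 0.0847 0.04  ]
 [0.6597 0.0634 0.04  ]
 [0.597  0.0651 0.04  ]
 [0.5985 0.0862 0.04  ]]
bar top [[ 0.6489 -0.1053  0.043 ]
 [ 0.5883 -0.1015  0.043 ]
 [ 0.6487 -0.1371  0.043 ]
 [ 0.5869 -0.1252  0.043 ]]
wedge top [[ 0.5866 -0.1116  0.043 ]
 [ 0.5837 -0.1363  0.043 ]
 [ 0.5116 -0.0969  0.043 ]
 [ 0.5091 -0.1323  0.043 ]]
scene post top [[ 0.6266 -0.1226  0.081 ]] tab top [[ 0.52   -0.1142  0.079 ]]
```

```bash
cat >> h.py <<'E'
yaw=np.radians(-3.0); hx=np.array([np.cos(yaw),np.sin(yaw),0]); hy=np.array([-np.sin(yaw),np.cos(yaw),0])
def box(c,dx,dy,z0,z1):
    b=[np.array([c[0],c[1],0])+sx*dx/2*hx+sy*dy/2*hy for sx,sy in((-1,-1),(1,-1),(1,1),(-1,1))]
    return [p+[0,0,z0] for p in b],[p+[0,0,z1] for p in b]
def draw(img,n,c,dx,dy,z0,z1,off,f,col):
    lo,hi=box(c,dx,dy,z0,z1)
    t=lambda P:np.int32(((proj(n,P)-off+.5)*f-.5).round())
    a,b=t(np.array(lo)),t(np.array(hi))
    cv2.polylines(img,[a],1,col);cv2.polylines(img,[b],1,(0,0,255))
    for i in range(4): cv2.line(img,tuple(map(int,a[i])),tuple(map(int,b[i])),col,1)
def crops(tag,boxes):
    for n,off,wh,f in(("top",(335,195),(55,75),8),("scene",(275,145),(70,60),9)):
        im=np.ascontiguousarray(cam(n)["pixels"][off[1]:off[1]+wh[1],off[0]:off[0]+wh[0],::-1])
        im=cv2.resize(im,None,fx=f,fy=f,interpolation=cv2.INTER_CUBIC)
        for b in boxes: draw(im,n,*b,np.array(off),f,(255,0,0))
        cv2.imwrite(f"pics/{tag}_{n}.png",im)
E
python3 - <<'E'
from h import *
crops("ov",[((.6180,-.1144),18,18,.043,.081)]and[((.6180,-.1144),.018,.018,.043,.081),((.519,-.115),.014,.026,.043,.079)])
a,b=[cv2.imread(f"pics/ov_{n}.png") for n in("top","scene")]
E
python3 -c "
import cv2,numpy as np
a=cv2.imread('pics/ov_top.png');b=cv2.imread('pics/ov_scene.png');print(a.shape,b.shape)"
```

```text
(600, 440, 3) (540, 630, 3)
```

View pics/ov_top.png

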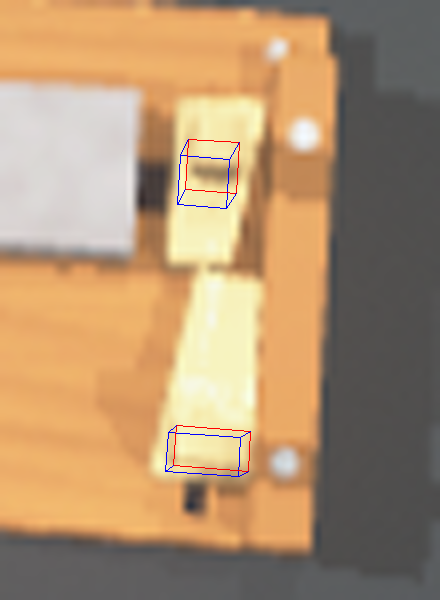

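View pics/ov_scene.png

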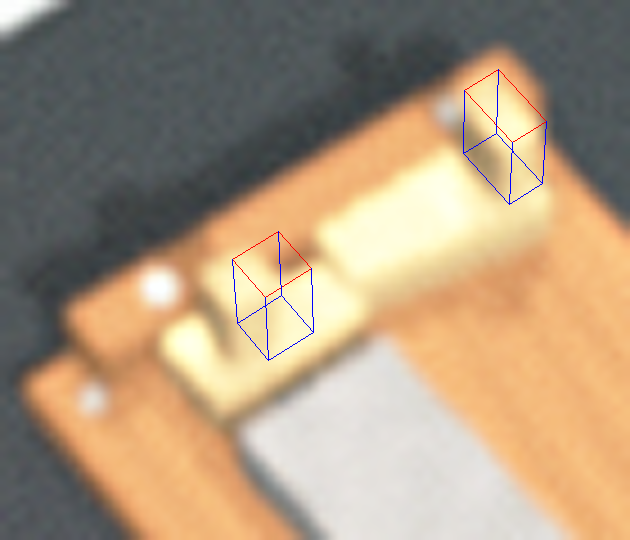

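```bash
python3 - <<'E'
from h import *
crops("ov2",[((.6270,-.1175),.018,.018,.043,.081),((.517,-.114),.014,.026,.043,.079)])
a,b=[cv2.imread(f"pics/ov2_{n}.png") for n in("top","scene")]
b=cv2.resize(b,(350,300)); a=a[150:]
c=np.zeros((450,790,3),np.uint8); c[:, :440]=a; c[:300,440:]=b; cv2.imwrite("pics/ov2.png",c)
E
```

```text
(no output)
```

View pics/ov2_scene.png

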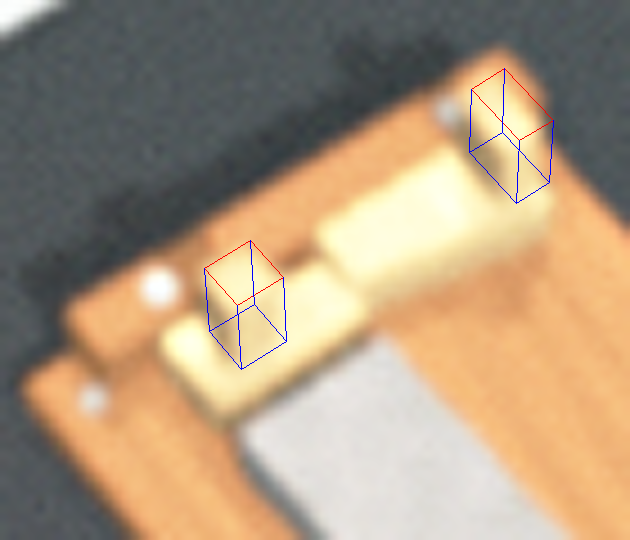

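View pics/ov2_top.png

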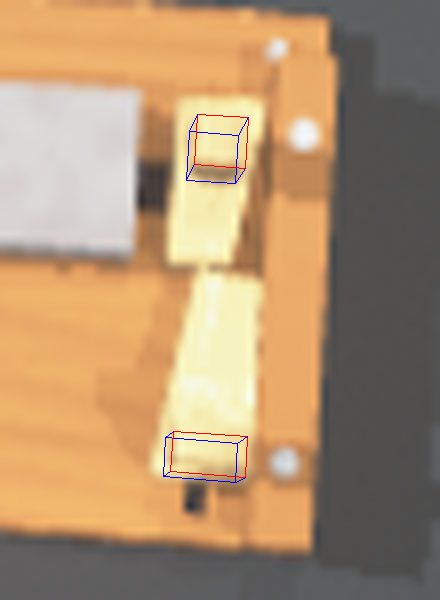

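The stone on the board measures about 150 x 62 mm, so it is the largest and the right one. The post is at about (0.626,-0.119), the tab at about (0.517,-0.115), and the holder's yaw is about -3°. I'm moving behind the post, high up, with the fingers shut.

```bash
python3 -m pendant '{"translation":[[-457,638,0],[-457,638,0],[-457,638,0],[-457,638,0],[-457,638,0],[-457,638,0],[-457,638,0],[-457,638,0],[-457,638,0],[-457,638,0],[-457,638,0],[-457,638,0],[-457,638,0],[-457,638,0],[-457,638,0],[-457,638,0],[-457,638,0],[-457,638,0],[-457,638,0],[-457,638,0]],"dr":[[0,0,70],[0,0,70],[0,0,70],[0,0,70],[0,0,70],[0,0,70],[0,0,70],[0,0,70],[0,0,70],[0,0,70],[0,0,70],[0,0,70],[0,0,70],[0,0,70],[0,0,70],[0,0,70],[0,0,70],[0,0,70],[0,0,70],[0,0,70]],"gripper":[0,0,0,0,0,0,0,0,0,0,0,0,0,0,0,0,0,0,0,0]}' 40; python3 - <<'E'
from h import *
np.set_printoptions(precision=4,suppress=True)
s=env.get_state(); print(s["tcp_pos"],s["tcp_rot"],s["wrist_force"],s["opening"])
E
```

```text
time_s: 2.4
tcp_pos: [0.6234, -0.1629, 0.2059]
tcp_rot: [[0.999, -0.052, 0.0], [-0.052, -0.999, -0.0], [0.0, 0.0, -1.0]]
wrist_force: [-0.1, -0.6, 0.4]
opening: 0.0006
[ 0.6234 -0.1629  0.2059] [[ 0.9987 -0.0515  0.0005]
 [-0.0515 -0.9987 -0.0001]
 [ 0.0005  0.0001 -1.    ]] [-0.0583 -0.6397  0.3969] 0.0005750695785850143
```

```bash
python3 -m pendant '{"translation":[[0,0,40],[0,0,80],[0,0,110],[0,0,135],[0,0,150],[0,0,150],[0,0,150]],"dr":[[0,0,0],[0,0,0],[0,0,0],[0,0,0],[0,0,0],[0,0,0],[0,0,0]],"gripper":[0,0,0,0,0,0,0]}'; python3 - <<'E'
from h import *
crops("dn",[])
s=cam("scene"); print(env.get_state()["wrist_force"])
E
```

```text
time_s: 3.1
tcp_pos: [0.6241, -0.1638, 0.0567]
tcp_rot: [[0.999, -0.052, 0.001], [-0.052, -0.999, -0.0], [0.001, 0.0, -1.0]]
wrist_force: [-0.2, 0.4, -0.2]
opening: 0.0002
[0.75179669 0.02790172 0.36633869]
```

View pics/dn_scene.png

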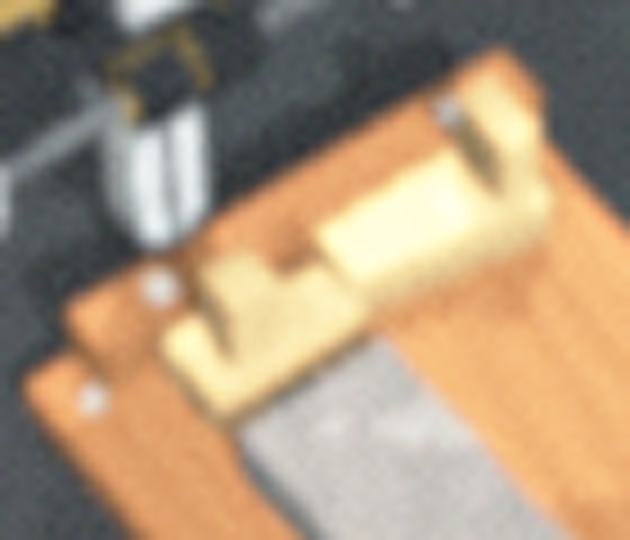

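```bash
python3 -m pendant '{"translation":[[0,-7,0],[0,-14,0],[0,-18,0],[0,-20,0],[0,-21,0],[0,-22,0]],"dr":[[0,0,0],[0,0,0],[0,0,0],[0,0,0],[0,0,0],[0,0,0]],"gripper":[0,0,0,0,0,0]}';python3 -m pendant '{"translation":[[0,-1,0],[0,-2,0],[0,-3,0],[0,-4,0],[0,-5,0]],"dr":[[0,0,0],[0,0,0],[0,0,0],[0,0,0],[0,0,0]],"gripper":[0,0,0,0,0]}';python3 -m pendant '{"translation":[[0,-1,0],[0,-2,0],[0,-3,0],[0,-4,0],[0,-5,0]],"dr":[[0,0,0],[0,0,0],[0,0,0],[0,0,0],[0,0,0]],"gripper":[0,0,0,0,0]}'
```

```text
time_s: 3.8
tcp_pos: [0.6247, -0.1419, 0.0555]
tcp_rot: [[0.999, -0.053, -0.0], [-0.053, -0.999, -0.0], [-0.0, 0.0, -1.0]]
wrist_force: [-0.6, -0.0, -0.9]
opening: 0.0003
time_s: 4.3
tcp_pos: [0.625, -0.1369, 0.0554]
tcp_rot: [[0.999, -0.053, 0.0], [-0.053, -0.999, -0.0], [0.0, 0.0, -1.0]]
wrist_force: [0.5, 0.3, -0.6]
opening: 0.0005
time_s: 4.8
tcp_pos: [0.6252, -0.1321, 0.0555]
tcp_rot: [[0.999, -0.053, 0.0], [-0.053, -0.999, -0.0], [0.0, 0.0, -1.0]]
wrist_force: [1.3, -1.1, -0.6]
opening: 0.0005
```

```bash
for i in 1; do python3 -m pendant '{"translation":[[0,-1,0],[0,-2,0],[0,-3,0],[0,-4,0]],"dr":[[0,0,0],[0,0,0],[0,0,0],[0,0,0]],"gripper":[0,0,0,0]}'|grep -E "pos|force";python3 -m pendant '{"translation":[[0,-1,0],[0,-2,0],[0,-3,0],[0,-4,0]],"dr":[[0,0,0],[0,0,0],[0,0,0],[0,0,0]],"gripper":[0,0,0,0]}'|grep -E "pos|force"; done; python3 - <<'E'
from h import *
crops("p1",[])
E
```

```text
tcp_pos: [0.6255, -0.1279, 0.0555]
wrist_force: [0.1, -2.1, -1.1]
tcp_pos: [0.6257, -0.1239, 0.0555]
wrist_force: [-0.2, -2.6, 0.8]
```

View pics/p1_scene.png

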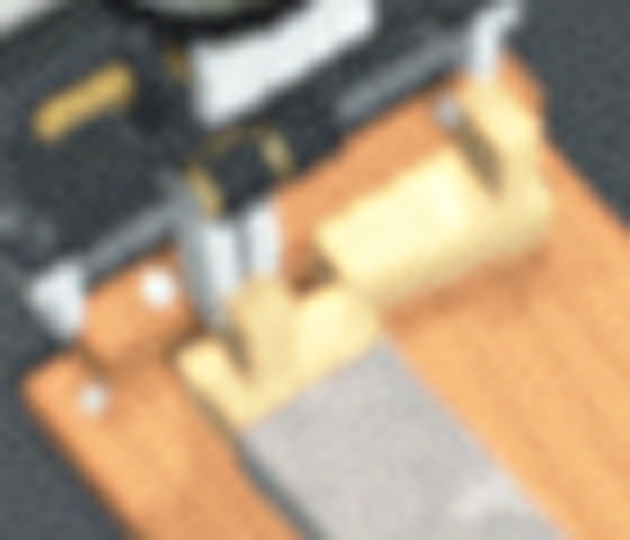

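The bar is moving at about 2 N and has nearly reached the stone, whose near end is at crop pixel (250,430).

```bash
for i in 1; do python3 -m pendant '{"translation":[[0,-0.7,0],[0,-1.4,0],[0,-2,0]],"dr":[[0,0,0],[0,0,0],[0,0,0]],"gripper":[0,0,0]}'|grep -E "pos|force";python3 -m pendant '{"translation":[[0,-0.7,0],[0,-1.4,0],[0,-2,0]],"dr":[[0,0,0],[0,0,0],[0,0,0]],"gripper":[0,0,0]}'|grep -E "pos|force"; python3 -m pendant '{"translation":[[0,-0.7,0],[0,-1.4,0],[0,-2,0]],"dr":[[0,0,0],[0,0,0],[0,0,0]],"gripper":[0,0,0]}'|grep -E "pos|force";done
```

```text
tcp_pos: [0.6258, -0.122, 0.0555]
wrist_force: [0.6, -3.1, 0.0]
tcp_pos: [0.6259, -0.1205, 0.0555]
wrist_force: [1.7, -7.4, -0.1]
tcp_pos: [0.626, -0.1185, 0.0555]
wrist_force: [1.4, -6.1, 0.2]
```

Now it's pushing the stone at 6–7 N. I'll continue in small steps.

```bash
for i in 1; do python3 -m pendant '{"translation":[[0,-0.5,0],[0,-1,0]],"dr":[[0,0,0],[0,0,0]],"gripper":[0,0]}'|grep -E "pos|force";python3 -m pendant '{"translation":[[0,-0.5,0],[0,-1,0]],"dr":[[0,0,0],[0,0,0]],"gripper":[0,0]}'|grep -E "pos|force"; done
```

```text
tcp_pos: [0.626, -0.1175, 0.0555]
wrist_force: [0.9, -6.5, -0.5]
tcp_pos: [0.6261, -0.1166, 0.0555]
wrist_force: [1.0, -5.4, 0.2]
```

```bash
python3 - <<'E'
from h import *
for n,off,wh,f in(("top",(280,200),(110,50),7),):
    im=cam(n)["pixels"][off[1]:off[1]+wh[1],off[0]:off[0]+wh[0],::-1]
    cv2.imwrite("pics/p2.png",cv2.resize(im,None,fx=f,fy=f,interpolation=cv2.INTER_CUBIC))
E
```

```text
(no output)
```

View pics/p2.png

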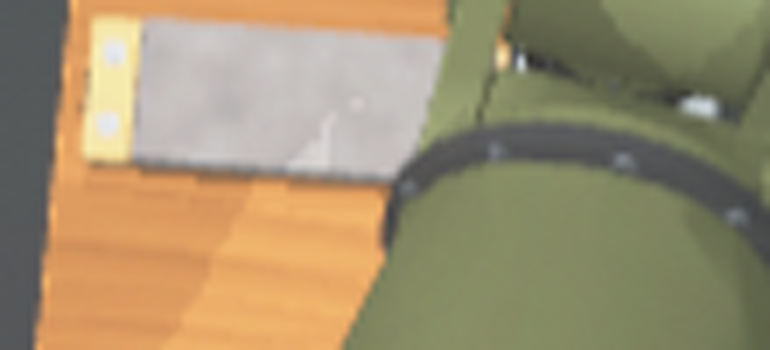

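The stone is close to the stop at (138,90). I'll keep pushing until the force climbs.

```bash
python3 -m pendant '{"translation":[[0,-0.5,0],[0,-0.5,0]],"dr":[[0,0,0],[0,0,0]],"gripper":[0,0]}'|grep -E "pos|force";python3 -m pendant '{"translation":[[0,-0.5,0],[0,-0.5,0]],"dr":[[0,0,0],[0,0,0]],"gripper":[0,0]}'|grep -E "pos|force"
```

```text
tcp_pos: [0.6262, -0.116, 0.0555]
wrist_force: [1.3, -5.5, 0.2]
tcp_pos: [0.6261, -0.1156, 0.0555]
wrist_force: [0.8, -5.9, -0.4]
```

```bash
python3 -m pendant '{"translation":[[0,-0.5,0],[0,-0.5,0]],"dr":[[0,0,0],[0,0,0]],"gripper":[0,0]}'|grep -E "pos|force"
```

```text
tcp_pos: [0.6262, -0.1153, 0.0555]
wrist_force: [0.6, -8.4, -0.6]
```

```bash
python3 -m pendant '{"translation":[[0,-0.4,0],[0,-0.4,0]],"dr":[[0,0,0],[0,0,0]],"gripper":[0,0]}'|grep -E "pos|force"
```

```text
tcp_pos: [0.6262, -0.1153, 0.0555]
wrist_force: [0.5, -10.6, -0.8]
```

```bash
python3 -m pendant '{"translation":[[0,-0.4,0],[0,-0.4,0],[0,-0.4,0]],"dr":[[0,0,0],[0,0,0],[0,0,0]],"gripper":[0,0,0]}'|grep -E "pos|force"
python3 - <<'E'
from h import *
im=cam("scene")["pixels"][150:250,270:390,::-1]
cv2.imwrite("pics/p3.png",cv2.resize(im,None,fx=6,fy=6,interpolation=cv2.INTER_CUBIC))
E
```

```text
tcp_pos: [0.6262, -0.1152, 0.0555]
wrist_force: [0.7, -11.7, -0.5]
```

View pics/p3.png

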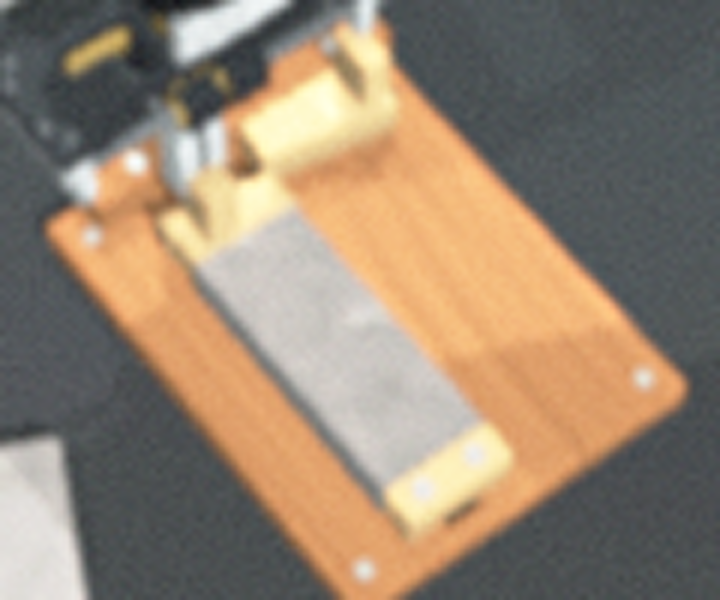

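The stone is flush against the stop at (450,475), and the bar is flush against the stone, with no gaps visible. Next I'll retreat, rise, turn 90° and go behind the tab.

```bash
python3 -m pendant '{"translation":[[0,10,0],[0,20,0],[0,20,-40],[0,20,-80],[-40,15,-80],[-80,10,-80],[-120,6,-80],[-149,6,-80],[-149,6,-80],[-149,6,-80],[-149,6,-80],[-149,6,-80],[-149,6,-80],[-149,6,-80],[-149,6,-80],[-149,6,-80],[-149,6,-80]],"dr":[[0,0,0],[0,0,0],[0,0,0],[0,0,0],[0,0,8],[0,0,16],[0,0,24],[0,0,32],[0,0,40],[0,0,48],[0,0,56],[0,0,64],[0,0,72],[0,0,80],[0,0,88],[0,0,90],[0,0,90]],"gripper":[0,0,0,0,0,0,0,0,0,0,0,0,0,0,0,0,0]}'
python3 - <<'E'
from h import *
crops("p4",[((.517,-.116),.014,.026,.043,.079)])
for n,off,wh,f in(("top",(280,190),(110,80),7),):
    im=cam(n)["pixels"][off[1]:off[1]+wh[1],off[0]:off[0]+wh[0],::-1]
    cv2.imwrite("pics/p4.png",cv2.resize(im,None,fx=f,fy=f,interpolation=cv2.INTER_CUBIC))
E
```

```text
time_s: 9.9
tcp_pos: [0.477, -0.112, 0.1355]
tcp_rot: [[-0.053, -0.999, -0.0], [-0.999, 0.053, 0.0], [-0.0, 0.0, -1.0]]
wrist_force: [-0.3, 0.1, 0.3]
opening: 0.0002
```

View pics/p4.png

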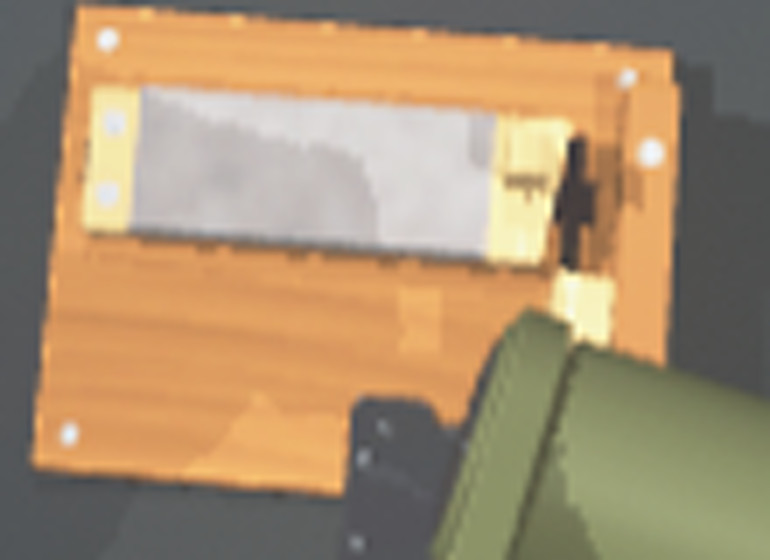

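View pics/p4_scene.png

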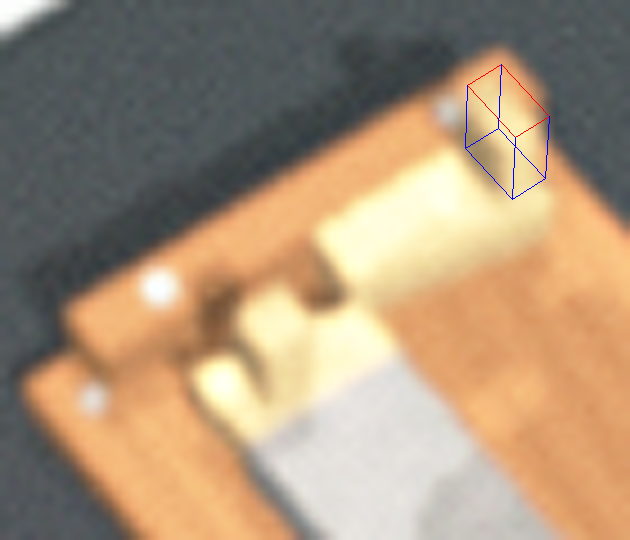

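The stone, bar and stop are in a tight line, and the wedge is still drawn back with its tab where predicted. I'll descend and approach.

```bash
python3 -m pendant '{"translation":[[0,0,30],[0,0,60],[0,0,76],[0,0,78],[0,0,78],[0,-8,78],[0,-14,78],[0,-16,78],[0,-16,78]],"dr":[[0,0,0],[0,0,0],[0,0,0],[0,0,0],[0,0,0],[0,0,0],[0,0,0],[0,0,0],[0,0,0]],"gripper":[0,0,0,0,0,0,0,0,0]}'
python3 -m pendant '{"translation":[[0,-1,0],[0,-2,0],[0,-3,0],[0,-4,0],[0,-5,0],[0,-6,0]],"dr":[[0,0,0],[0,0,0],[0,0,0],[0,0,0],[0,0,0],[0,0,0]],"gripper":[0,0,0,0,0,0]}'|grep -E "pos|force"
python3 -m pendant '{"translation":[[0,-1,0],[0,-2,0],[0,-3,0],[0,-4,0],[0,-5,0],[0,-6,0]],"dr":[[0,0,0],[0,0,0],[0,0,0],[0,0,0],[0,0,0],[0,0,0]],"gripper":[0,0,0,0,0,0]}'|grep -E "pos|force"
python3 - <<'E'
from h import *
crops("p5",[])
E
```

```text
time_s: 10.9
tcp_pos: [0.4935, -0.1127, 0.0577]
tcp_rot: [[-0.052, -0.999, 0.001], [-0.999, 0.052, -0.0], [0.0, -0.001, -1.0]]
wrist_force: [-0.4, 0.8, 1.2]
opening: 0.0007
tcp_pos: [0.4991, -0.113, 0.0574]
wrist_force: [-0.2, 0.0, -0.5]
tcp_pos: [0.505, -0.1133, 0.0574]
wrist_force: [-1.9, -0.7, 1.1]
```

View pics/p5_scene.png

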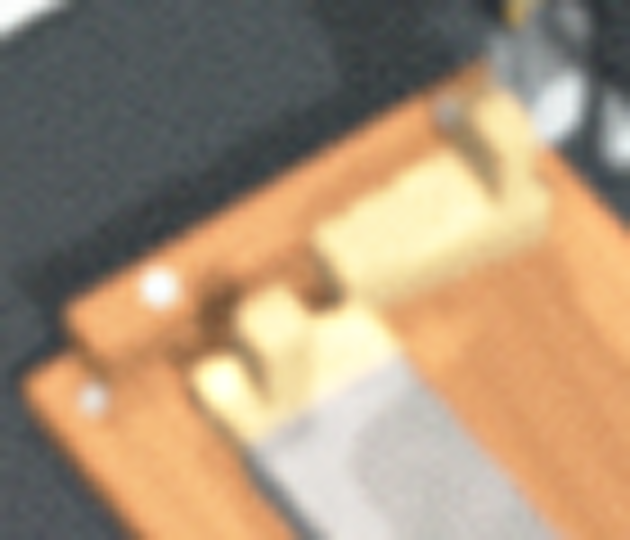

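It's touching the tab now. By geometry the jam should come about 20–25 mm into the travel, so I'll go in small steps and read the force after each.

```bash
python3 -m pendant '{"translation":[[0,-1,0],[0,-2,0],[0,-3,0],[0,-4,0],[0,-5,0]],"dr":[[0,0,0],[0,0,0],[0,0,0],[0,0,0],[0,0,0]],"gripper":[0,0,0,0,0]}'|grep -E "pos|force"
python3 -m pendant '{"translation":[[0,-1,0],[0,-2,0],[0,-3,0],[0,-4,0],[0,-5,0]],"dr":[[0,0,0],[0,0,0],[0,0,0],[0,0,0],[0,0,0]],"gripper":[0,0,0,0,0]}'|grep -E "pos|force"
```

```text
tcp_pos: [0.5101, -0.1135, 0.0574]
wrist_force: [-2.0, 0.2, 0.6]
tcp_pos: [0.5151, -0.1139, 0.0574]
wrist_force: [-1.6, -1.2, 0.6]
```

```bash
python3 -m pendant '{"translation":[[0,-0.7,0],[0,-1.4,0],[0,-2,0]],"dr":[[0,0,0],[0,0,0],[0,0,0]],"gripper":[0,0,0]}'|grep -E "pos|force"
python3 -m pendant '{"translation":[[0,-0.7,0],[0,-1.4,0],[0,-2,0]],"dr":[[0,0,0],[0,0,0],[0,0,0]],"gripper":[0,0,0]}'|grep -E "pos|force"
```

```text
tcp_pos: [0.5171, -0.114, 0.0574]
wrist_force: [-1.8, -0.9, -0.2]
tcp_pos: [0.5191, -0.1141, 0.0575]
wrist_force: [-2.0, -0.6, -0.7]
```

```bash
python3 -m pendant '{"translation":[[0,-0.7,0],[0,-1.4,0],[0,-2,0]],"dr":[[0,0,0],[0,0,0],[0,0,0]],"gripper":[0,0,0]}'|grep -E "pos|force"
python3 - <<'E'
from h import *
crops("p6",[])
E
```

```text
tcp_pos: [0.5211, -0.1142, 0.0574]
wrist_force: [-2.0, -0.6, -1.3]
```

View pics/p6_scene.png

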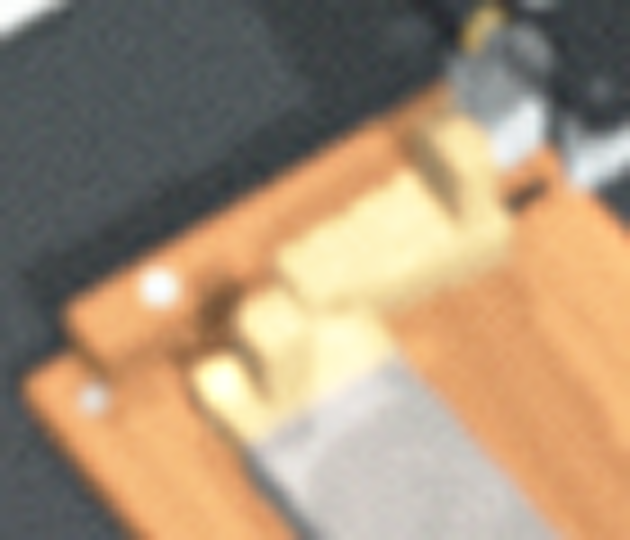

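The nose is between rail and bar at (290,280), moving freely. I'll continue.

```bash
python3 -m pendant '{"translation":[[0,-0.7,0],[0,-1.4,0],[0,-2,0]],"dr":[[0,0,0],[0,0,0],[0,0,0]],"gripper":[0,0,0]}'|grep -E "pos|force"
```

```text
tcp_pos: [0.5231, -0.1143, 0.0574]
wrist_force: [-1.8, -1.6, -0.4]
```

```bash
python3 -m pendant '{"translation":[[0,-0.7,0],[0,-1.4,0],[0,-2,0]],"dr":[[0,0,0],[0,0,0],[0,0,0]],"gripper":[0,0,0]}'|grep -E "pos|force"
```

```text
tcp_pos: [0.5251, -0.1144, 0.0574]
wrist_force: [-1.8, -1.1, -0.6]
```

```bash
python3 -m pendant '{"translation":[[0,-0.7,0],[0,-1.4,0],[0,-2,0]],"dr":[[0,0,0],[0,0,0],[0,0,0]],"gripper":[0,0,0]}'|grep -E "pos|force"
```

```text
tcp_pos: [0.5271, -0.1145, 0.0575]
wrist_force: [-2.1, -1.1, -0.3]
```

```bash
python3 -m pendant '{"translation":[[0,-0.7,0],[0,-1.4,0],[0,-2,0]],"dr":[[0,0,0],[0,0,0],[0,0,0]],"gripper":[0,0,0]}'|grep -E "pos|force"
```

```text
tcp_pos: [0.5291, -0.1146, 0.0574]
wrist_force: [-1.3, -1.1, -0.5]
```

```bash
python3 -m pendant '{"translation":[[0,-0.7,0],[0,-1.4,0],[0,-2,0]],"dr":[[0,0,0],[0,0,0],[0,0,0]],"gripper":[0,0,0]}'|grep -E "pos|force"
```

```text
tcp_pos: [0.5311, -0.1147, 0.0575]
wrist_force: [-1.7, -1.3, -0.9]
```

```bash
python3 -m pendant '{"translation":[[0,-0.7,0],[0,-1.4,0],[0,-2,0]],"dr":[[0,0,0],[0,0,0],[0,0,0]],"gripper":[0,0,0]}'|grep -E "pos|force"
```

```text
tcp_pos: [0.5331, -0.1148, 0.0575]
wrist_force: [-1.8, -1.1, -0.1]
```

```bash
python3 - <<'E'
from h import *
crops("p7",[])
E
```

```text
(no output)
```

View pics/p7_scene.png

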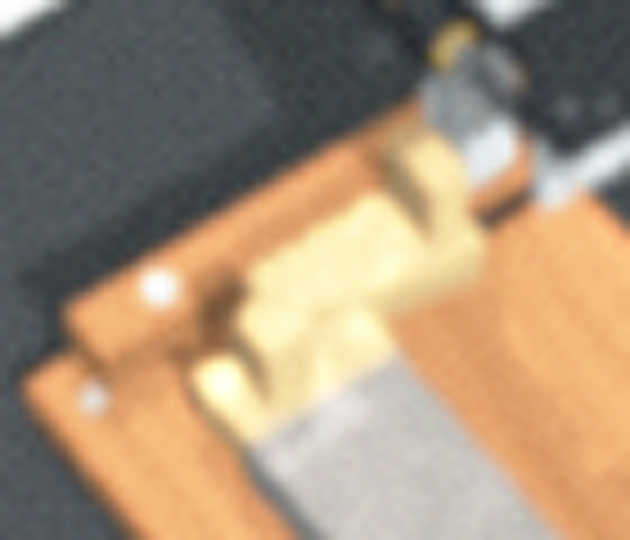

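It's still free, with a small gap left to the ramp.

```bash
python3 -m pendant '{"translation":[[0,-0.7,0],[0,-1.4,0],[0,-2,0]],"dr":[[0,0,0],[0,0,0],[0,0,0]],"gripper":[0,0,0]}'|grep -E "pos|force"
```

```text
tcp_pos: [0.5351, -0.1148, 0.0575]
wrist_force: [-2.7, -1.4, 0.5]
```

```bash
python3 -m pendant '{"translation":[[0,-0.7,0],[0,-1.4,0],[0,-2,0]],"dr":[[0,0,0],[0,0,0],[0,0,0]],"gripper":[0,0,0]}'|grep -E "pos|force"
```

```text
tcp_pos: [0.5371, -0.115, 0.0575]
wrist_force: [-1.6, -0.9, -0.3]
```

```bash
python3 -m pendant '{"translation":[[0,-0.7,0],[0,-1.4,0],[0,-2,0]],"dr":[[0,0,0],[0,0,0],[0,0,0]],"gripper":[0,0,0]}'|grep -E "pos|force"
```

```text
tcp_pos: [0.5391, -0.1151, 0.0574]
wrist_force: [-1.8, -0.7, 0.3]
```

```bash
python3 -m pendant '{"translation":[[0,-0.6,0],[0,-1.2,0]],"dr":[[0,0,0],[0,0,0]],"gripper":[0,0]}'|grep -E "pos|force"
```

```text
tcp_pos: [0.5403, -0.1152, 0.0575]
wrist_force: [-0.9, -1.1, 0.2]
```

```bash
python3 -m pendant '{"translation":[[0,-0.6,0],[0,-1.2,0]],"dr":[[0,0,0],[0,0,0]],"gripper":[0,0]}'|grep -E "pos|force"
```

```text
tcp_pos: [0.5414, -0.1152, 0.0575]
wrist_force: [-1.4, -1.7, -0.4]
```

```bash
python3 -m pendant '{"translation":[[0,-0.7,0],[0,-1.4,0],[0,-2,0]],"dr":[[0,0,0],[0,0,0],[0,0,0]],"gripper":[0,0,0]}'|grep -E "pos|force"
```

```text
tcp_pos: [0.5435, -0.1153, 0.0574]
wrist_force: [-2.2, -0.2, 0.1]
```

```bash
python3 -m pendant '{"translation":[[0,-0.7,0],[0,-1.4,0],[0,-2,0]],"dr":[[0,0,0],[0,0,0],[0,0,0]],"gripper":[0,0,0]}'|grep -E "pos|force"
```

```text
tcp_pos: [0.5455, -0.1154, 0.0574]
wrist_force: [-2.0, -0.1, 0.9]
```

```bash
python3 - <<'E'
from h import *
crops("p8",[])
E
```

```text
(no output)
```

View pics/p8_scene.png

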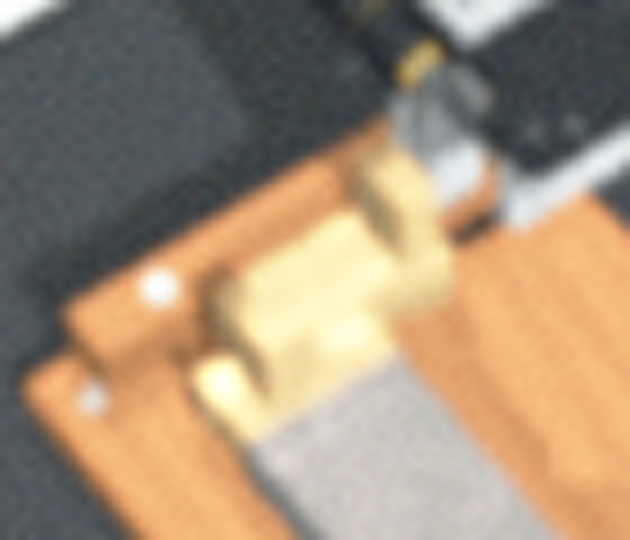

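The wedge is about 41 mm in and still running freely, hidden behind the post. I'll continue.

```bash
python3 -m pendant '{"translation":[[0,-0.7,0],[0,-1.4,0],[0,-2,0]],"dr":[[0,0,0],[0,0,0],[0,0,0]],"gripper":[0,0,0]}'|grep -E "pos|force"
```

```text
tcp_pos: [0.5474, -0.1156, 0.0574]
wrist_force: [-1.8, -0.5, 0.8]
```

```bash
python3 -m pendant '{"translation":[[0,-0.7,0],[0,-1.4,0],[0,-2,0]],"dr":[[0,0,0],[0,0,0],[0,0,0]],"gripper":[0,0,0]}'|grep -E "pos|force"
```

```text
tcp_pos: [0.5495, -0.1156, 0.0574]
wrist_force: [-2.5, -0.9, 0.3]
```

```bash
python3 -m pendant '{"translation":[[0,-0.7,0],[0,-1.4,0],[0,-2,0]],"dr":[[0,0,0],[0,0,0],[0,0,0]],"gripper":[0,0,0]}'|grep -E "pos|force"
```

```text
tcp_pos: [0.5515, -0.1158, 0.0575]
wrist_force: [-2.1, -1.0, 0.9]
```

```bash
python3 -m pendant '{"translation":[[0,-0.6,0],[0,-1.2,0]],"dr":[[0,0,0],[0,0,0]],"gripper":[0,0]}'|grep -E "pos|force"
```

```text
tcp_pos: [0.5526, -0.1158, 0.0574]
wrist_force: [-1.4, -1.7, 0.4]
```

```bash
python3 -m pendant '{"translation":[[0,-0.6,0],[0,-1.2,0]],"dr":[[0,0,0],[0,0,0]],"gripper":[0,0]}'|grep -E "pos|force"
```

```text
tcp_pos: [0.5538, -0.1159, 0.0574]
wrist_force: [-1.5, 0.4, -0.1]
```

```bash
python3 -m pendant '{"translation":[[0,-0.7,0],[0,-1.4,0],[0,-2,0]],"dr":[[0,0,0],[0,0,0],[0,0,0]],"gripper":[0,0,0]}'|grep -E "time|pos|force"
```

```text
time_s: 19.7
tcp_pos: [0.5558, -0.116, 0.0574]
wrist_force: [-1.8, -0.8, 1.3]
```

```bash
python3 -m pendant '{"translation":[[0,-0.7,0],[0,-1.4,0]],"dr":[[0,0,0],[0,0,0]],"gripper":[0,0]}'|grep -E "pos|force"
```

```text
tcp_pos: [0.5567, -0.1161, 0.0574]
wrist_force: [-9.1, -1.2, 5.3]
```

```bash
python3 - <<'E'
from h import *
crops("p9",[])
for n,off,wh,f in(("top",(280,190),(110,80),7),):
    im=cam(n)["pixels"][off[1]:off[1]+wh[1],off[0]:off[0]+wh[0],::-1]
    cv2.imwrite("pics/p9t.png",cv2.resize(im,None,fx=f,fy=f,interpolation=cv2.INTER_CUBIC))
E
```

```text
(no output)
```

View pics/p9t.png

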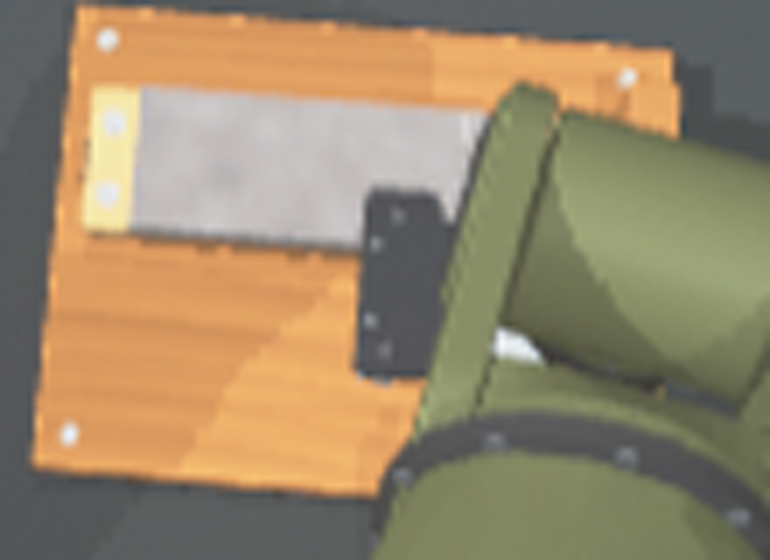

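View pics/p9_scene.png

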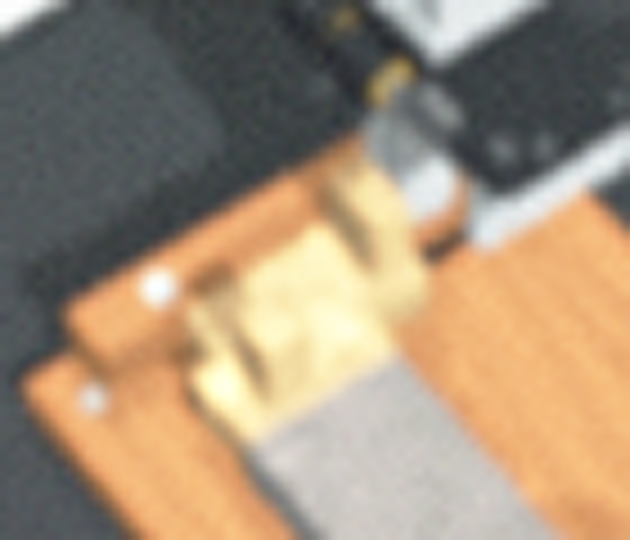

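```bash
python3 -m pendant '{"translation":[[0,0,0],[0,0,0]],"dr":[[0,0,0],[0,0,0]],"gripper":[0,0]}'|grep -E "time|pos|force"
```

```text
time_s: 20.2
tcp_pos: [0.5567, -0.1161, 0.0574]
wrist_force: [-6.8, -0.8, 3.7]
```

The jam has begun, at 7 N. I'll use fine steps up to 12 N.

```bash
python3 -m pendant '{"translation":[[0,-0.4,0],[0,-0.4,0]],"dr":[[0,0,0],[0,0,0]],"gripper":[0,0]}'|grep -E "time|pos|force"
```

```text
time_s: 20.4
tcp_pos: [0.5568, -0.1161, 0.0574]
wrist_force: [-9.9, -1.5, 4.7]
```

```bash
python3 -m pendant '{"translation":[[0,0,0]],"dr":[[0,0,0]],"gripper":[0]}'|grep -E "time|pos|force"
```

```text
time_s: 20.5
tcp_pos: [0.5568, -0.1162, 0.0575]
wrist_force: [-9.0, -1.4, 5.5]
```

```bash
python3 -m pendant '{"translation":[[0,-0.3,0],[0,-0.3,0]],"dr":[[0,0,0],[0,0,0]],"gripper":[0,0]}'|grep -E "time|pos|force"
```

```text
time_s: 20.7
tcp_pos: [0.557, -0.1162, 0.0574]
wrist_force: [-9.7, -2.3, 6.2]
```

```bash
python3 -m pendant '{"translation":[[0,0,0]],"dr":[[0,0,0]],"gripper":[0]}'|grep -E "time|pos|force"
```

```text
time_s: 20.8
tcp_pos: [0.557, -0.1162, 0.0575]
wrist_force: [-10.5, -1.6, 6.3]
```

```bash
python3 -m pendant '{"translation":[[0,-0.3,0],[0,-0.3,0]],"dr":[[0,0,0],[0,0,0]],"gripper":[0,0]}'|grep -E "time|pos|force"
```

```text
time_s: 21.0
tcp_pos: [0.5572, -0.1162, 0.0575]
wrist_force: [-11.2, -2.0, 6.6]
```

```bash
python3 -m pendant '{"translation":[[0,0,0]],"dr":[[0,0,0]],"gripper":[0]}'|grep -E "time|pos|force"
```

```text
time_s: 21.1
tcp_pos: [0.5571, -0.1162, 0.0575]
wrist_force: [-10.4, -2.0, 7.5]
```

```bash
python3 -m pendant '{"translation":[[0,-0.3,0],[0,-0.3,0]],"dr":[[0,0,0],[0,0,0]],"gripper":[0,0]}'|grep -E "time|pos|force"
```

```text
time_s: 21.3
tcp_pos: [0.5573, -0.1162, 0.0575]
wrist_force: [-12.9, -1.5, 7.7]
```

```bash
python3 -m pendant '{"translation":[[0,0,0],[0,0,0]],"dr":[[0,0,0],[0,0,0]],"gripper":[0,0]}'|grep -E "time|pos|force"
```

```text
time_s: 21.5
tcp_pos: [0.5573, -0.1162, 0.0574]
wrist_force: [-12.2, -0.9, 7.5]
```

It's at 12.2–12.9 N along the drive. There is also a vertical friction load of about 7 N, which could mask how tight the wedge really is. I'll back off and push again with that load relieved.

```bash
python3 -m pendant '{"translation":[[0,2,0],[0,4,0],[0,5,0],[0,5,0],[0,5,0]],"dr":[[0,0,0],[0,0,0],[0,0,0],[0,0,0],[0,0,0]],"gripper":[0,0,0,0,0]}'|grep -E "time|pos|force"
python3 -m pendant '{"translation":[[0,-1,0],[0,-2,0],[0,-2.5,0],[0,-2.5,0]],"dr":[[0,0,0],[0,0,0],[0,0,0],[0,0,0]],"gripper":[0,0,0,0]}'|grep -E "time|pos|force"
```

```text
time_s: 22.0
tcp_pos: [0.5536, -0.1158, 0.0575]
wrist_force: [0.7, 0.0, 0.8]
time_s: 22.4
tcp_pos: [0.5561, -0.116, 0.0574]
wrist_force: [-0.4, 0.3, -0.6]
```

```bash
python3 -m pendant '{"translation":[[0,-0.7,0],[0,-1.3,0],[0,-1.6,-0.3],[0,-1.6,-0.3]],"dr":[[0,0,0],[0,0,0],[0,0,0],[0,0,0]],"gripper":[0,0,0,0]}'|grep -E "time|pos|force"
```

```text
time_s: 22.8
tcp_pos: [0.557, -0.1161, 0.0575]
wrist_force: [-5.4, -0.8, 0.7]
```

```bash
python3 -m pendant '{"translation":[[0,-0.5,-0.4],[0,-0.7,-0.5],[0,-0.7,-0.5]],"dr":[[0,0,0],[0,0,0],[0,0,0]],"gripper":[0,0,0]}'|grep -E "time|pos|force"
```

```text
time_s: 23.1
tcp_pos: [0.5571, -0.1161, 0.0575]
wrist_force: [-7.3, -1.2, -0.9]
```

```bash
python3 -m pendant '{"translation":[[0,-0.3,0],[0,-0.6,0],[0,-0.6,0]],"dr":[[0,0,0],[0,0,0],[0,0,0]],"gripper":[0,0,0]}'|grep -E "time|pos|force"
```

```text
time_s: 23.4
tcp_pos: [0.5574, -0.1161, 0.0575]
wrist_force: [-10.7, -2.2, 0.7]
```

```bash
python3 -m pendant '{"translation":[[0,-0.3,0],[0,-0.3,0],[0,-0.3,0]],"dr":[[0,0,0],[0,0,0],[0,0,0]],"gripper":[0,0,0]}'|grep -E "time|pos|force"
```

```text
time_s: 23.7
tcp_pos: [0.5575, -0.1161, 0.0575]
wrist_force: [-12.6, -1.4, 1.6]
```

It now reads 12.6 N with little vertical load, and the wedge has gone in slightly further. I'm releasing it.

```bash
python3 -m pendant '{"translation":[[0,3,0],[0,10,0],[0,20,0],[0,25,0],[0,25,-40],[0,25,-80],[0,65,-100],[0,105,-100],[0,105,-100],[0,105,-100]],"dr":[[0,0,0],[0,0,0],[0,0,0],[0,0,0],[0,0,0],[0,0,0],[0,0,0],[0,0,0],[0,0,0],[0,0,0]],"gripper":[0,0,0,0,0,0,0,0,0,0]}'
python3 - <<'E'
from h import *
a=cam("top")["pixels"][190:270,280:390,::-1]
cv2.imwrite("pics/q1.png",cv2.resize(a,None,fx=7,fy=7,interpolation=cv2.INTER_CUBIC))
a=cam("scene")["pixels"][150:250,270:390,::-1]
cv2.imwrite("pics/q2.png",cv2.resize(a,None,fx=6,fy=6,interpolation=cv2.INTER_CUBIC))
cv2.imwrite("pics/q3.png",cam("top")["pixels"][:,:,::-1])
E
```

```text
time_s: 24.7
tcp_pos: [0.4543, -0.1107, 0.1589]
tcp_rot: [[-0.053, -0.999, 0.002], [-0.999, 0.053, -0.001], [0.0, -0.002, -1.0]]
wrist_force: [0.4, -0.1, 1.4]
opening: 0.0008
```

View pics/q1.png

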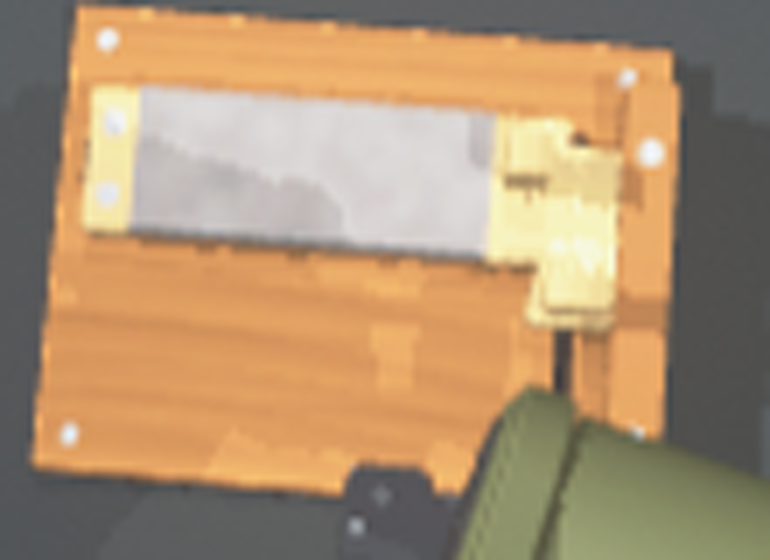

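View pics/q2.png

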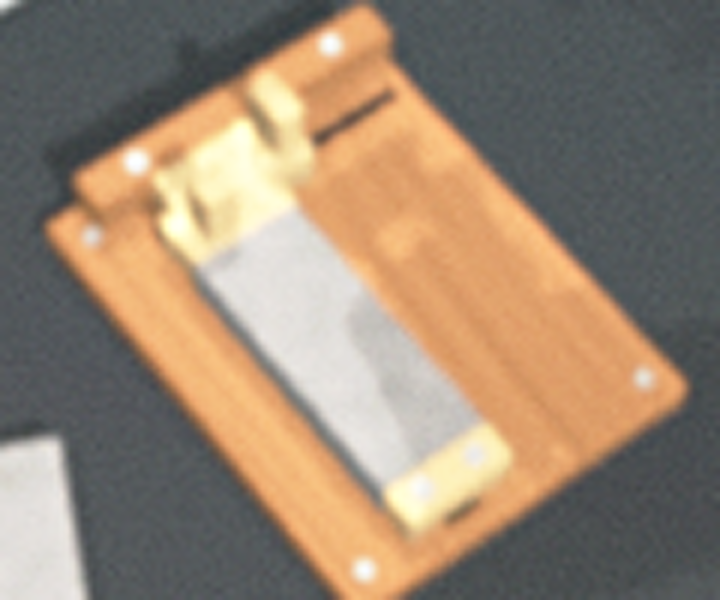

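View pics/q3.png

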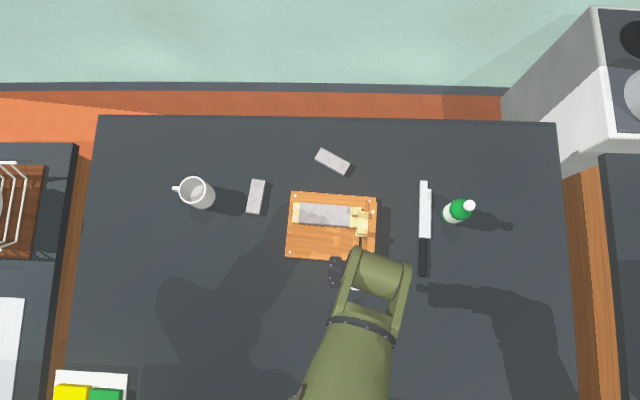

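In the top crop, the wedge sits between rail and bar at (580,230). The bar meets the stone at (493,180) and the stone meets the stop at (135,160), all square with no gaps. The mug, soap and knife haven't moved. Handing in.

```bash
python3 -c "
from plant import env
print(env.hand_in())"
```

```text
the job is handed in; nothing more can be done
None
```

I slid the bar up by its post until the stone was home against the stop, then pushed the wedge in by its tab until it jammed and released it. I handed the job in at about 25 s of the 58 s allowed. No verdict came back.

- **Seating the stone:** the force stayed at 6–7 N while the stone moved, then rose to about 12 N with the stone stationary against the stop.
- **Jamming the wedge:** it ran freely for about 51 mm and then jammed. The first push reached 12–13 N along the drive direction, but also pressed on the tab vertically with about 7 N. I backed off and pushed again with that load reduced, ending at 12.6 N along the drive and 1.6 N vertical. The force readings scatter by roughly ±0.6 N or more.
- **Last pictures:** the stone lies square with no gap visible at the stop or the bar. The wedge is in behind the bar and the gripper is clear of everything. The mug, soap and knife appear not to have moved.
- **Not checked directly:** I had no way to measure the clamping force on the stone or between wedge and bar. I inferred it only from the push force.

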